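# Clip a painted plaque into the spring-jaw holder

### The job

Pick up the small oblong wooden plaque from its rest block and mount it, painted face up, in the spring-jaw holder: with it tilted, push one short end under the lip of either jaw and press that jaw back, lower the other end past the other lip onto its ledge, ease it back so that both jaws grip it and it centres itself, then let go. Be gentle: never ram a jaw back to its stop or force the plaque against the holder, and leave the paint pots, mug, brush and wooden disc where they are.

Things in the scene. Friction and masses are not known exactly. Their poses are not given: they have to be found in the camera images.
- plaque: flat oblong plaque of light wood, 130 (x) by 60 (y) by 8 mm (z), about 50 g, painted pattern on top; both ends alike. Origin: centre of its underside; x along its length, z up out of the painted face. Lies level on the rest block, roughly centred and lengthwise, its long edges overhanging by about 12 mm each side: grasp it across its 60 mm width.
- block: dark wooden rest block, 100 (x) by 36 (y) by 40 mm high, fixed to the table. Origin: centre of its underside.
- holder: spring-jaw holder's foot: steel plate 200 (x) by 100 (y) by 12 mm, fixed to the table. Origin: centre of its underside; x along the holder. On it lies a rail (262 by 36 mm, top at 24 mm, end plates to 48 mm) bearing two facing jaws. Rail and jaws are clamped up to 14 mm off the foot's centre along x, a different, UNMEASURED offset each time: find it by feel or sight.
- seat (a point): point on the foot's axis, 40 mm above the table (height of the jaws' ledges), over the foot's centre; axes as the holder's. The rail's middle is up to 14 mm from it along x. Resting, the grooves' back faces are 120 mm apart, the lips 110 mm. The mounted plaque has its underside at this height, is centred on the rail's middle and holds each jaw back 5 mm.
- jaw_a (a joint): the jaw on the holder's -x side, 44 mm wide: how far it is pressed outwards (-x) from rest, m; stop at 0.024. Spring 1.6 N to start plus 0.4 N per mm. From the rail's middle, at rest: flat ledge (top 40 mm above the table) from 18 mm outwards; groove 11 mm high from 55 to its back face at 60 mm, roofed by a lip 5 mm thick (top at 56 mm) that ends at 55 mm.
- jaw_b (a joint): the jaw on the holder's +x side, mirror image of jaw_a: how far it is pressed outwards (+x) from rest, m; stop at 0.024, same spring. With one jaw at rest, the other must be pressed back over 15 mm (17 to 20 is comfortable, about 9 N) before the plaque's far end can pass the resting jaw's lip.
- jar_s: bystander: small closed paint jar, 40 mm across, 50 mm high, standing about 50 mm beyond one end of the plaque (120 mm from the block's centre along its x). Origin: centre of its underside.
- can_mid: bystander: paint can, 48 mm across, 70 mm high, near the robot. Origin: centre of its underside.
- jar_back: bystander: closed paint jar, 60 mm across, 80 mm high, far middle. Origin: centre of its underside.
- mug: bystander: white mug, 76 mm across, 90 mm high, far left. Origin: centre of its underside.
- disc: bystander: round blank of light wood, 160 mm across, 9 mm thick, lying on the table to the left. Origin: centre of its underside.
- brush: bystander: paint brush lying on the table to the right. Origin: under its middle.
- can_side: bystander: paint can, 68 mm across, 85 mm high, far right. Origin: centre of its underside.

How it is judged:
On the way, in this order (a step that is already met when the one before it is completed fails the run):
1. the plaque is lifted clear of its block (height (world z) of plaque above 0.075 m and distance between plaque and block above 0.06 m), for 0.1 s.
2. one jaw is pressed well back (over 12 mm) by the plaque (contact force between plaque and holder above 2 N and value of joint any of jaw_a, jaw_b above 0.012 m), for 0.1 s.
At the end, for the whole second after the job is handed in: The plaque lies at rest, painted face up, in the grooves of both jaws: each jaw held back 2.5 to 7.5 mm by it (centred), level within 3 degrees, underside 38 to 42.5 mm above the table, lengthwise in the holder within 4 degrees and within 12 mm of the holder's midline, released (value of joint jaw_a between 0.0025 and 0.0075 m and value of joint jaw_b between 0.0025 and 0.0075 m and angle between plaque's own z axis and vertical below 0.05 rad and angle between the x axis of plaque and the x axis of holder, either way round below 0.07 rad and z of plaque in the frame of holder between 0.038 and 0.0425 m and y of plaque in the frame of holder between -0.012 and 0.012 m and linear speed of plaque below 0.01 m/s); the robot touches nothing.
It fails at once if a jaw rammed back to its stop (more than 23 mm back) (value of joint any of jaw_a, jaw_b above 0.023 m).
It fails at once if the plaque forced against the holder with more than 25 N (contact force between plaque and holder above 25 N).
It fails at once if the gripper or arm pressed on the holder with more than 15 N (contact force between the arm and holder above 15 N).
It fails at once if fingers pressed on the holder with more than 15 N (contact force between the fingers and holder above 15 N).
It fails at once if a bystander moved more than 25 mm (distance of any of jar_s, can_mid, jar_back, mug, disc, brush, can_side from where it was at the start of the episode above 0.025 m).
It also fails if it takes over 51 s, if anything falls off the work surface, if the arm or the gripper's body presses on something with over 40 N, if the wrist force passes 120 N, or if a joint passes its speed limit or range.

### The arm

A 6-joint arm with a two-finger parallel gripper is mounted at the origin on the work surface. World frame = base frame: x ahead of the robot, y to its left, z up, the work surface at z = 0. Lengths are in m, angles in rad, forces in N, time in s.
With the tool pointing down it reaches from about 0.25 to 0.775 m from the base axis. Payload 8.9 kg.
Tool frame: the origin (TCP) lies midway between the tips of the shut fingers; the grasp point (between the pads) lies 19 mm behind it; z points along the fingers, y is the line along which they close (so a half turn about z gives the same grasp; the last joint's range is limited). The gripper opens to 85 mm and grips with 20 to 120 N. Pads are 22 mm wide; open, the fingers measure 114 mm over their backs; the gripper's body (76 mm by 85 mm) begins 54 mm behind the grasp point. The pads swing forward as they close: fully open they stand 13 mm farther back than shut.
Start: joints at [-1.337, 0.291, -0.153, 1.127, 0, 1.431], TCP at [0.191, -0.489, 0.193] pointing down, gripper open.
Joint ranges: [-2.52, 2.52], [-0.91, 1.74], [-1.3, 1.37], [-1.96, 2.02], [-1.52, 1.47], [-3.14, 3.14]. Speed limits (rad/s): [2.22, 2.22, 2.79, 3.14, 3.14, 3.14].

### API

Orientations are given as a unit quaternion [x, y, z, w].
In Python, from workcell import ctrl gives the robot as it stands.
- The arm moves only by the tool apply_moves, never from a script. Its argument "steps" is one flat list of numbers, 7 for each row, row after row: the opening, from 0 (shut) to 1 (fully open), then the shift along the tool's x, y, z in m, then the turn, a rotation vector about the tool's x, y, z in rad. In form: [claw, x, y, z, rx, ry, rz, claw, x, y, z, rx, ry, rz, ...]. A call has 1 to 12 rows; each row shifts and turns the commanded pose from where the row before left it, along the tool's axes as they then stand; what a row does not reach is not made up. A row lasts 1/10 s, in which the tool goes at most 50 mm and 8.59 degrees, less where a joint would pass 70% of its speed; a pose out of reach is approached as far as the arm can. A call with a gripper value outside its range is refused whole. The fingers move at their own pace and stop on an object; the grip force is fixed at half the most. Time passes only in rows, so rows that do not move let the fingers close. It gives the time, the measured TCP pose, the force, the opening and the grip force at its end, in the units of the state.
- ctrl.sense(): the state, without advancing time (a new reading comes with each control period).
- ctrl.get_image(name): name is "side" or "top"; returns (picture, depth): 420x560x3 uint8, red, green, blue; 420x560 float32, m along the optical axis (not along the pixel's ray), 0 where there is no reading.
- ctrl.calibration(name): a dict with "fovy" (degrees; the focal length in pixels is half the picture's height over the tangent of half this angle, whatever the lens; pixels are square), "cx", "cy" (the principal point, pixels), "origin" and "rotation" of the camera in the world. Camera axes: x right, y up, looking along -z (the intrinsics and any distortion apply to the point x, -y, -z); pixel columns grow to the right and rows downward; lengths in m; the calibration is good to about 2 mm. A picture is of the moment at which its call begins. calibration takes no time and is no camera call.
- ctrl.close_job(): hands the job in; it is judged then, once.
The state is a dict: "clock": time; "joint_pos": joint angles; "dq": joint speeds; "effort": joint torques, N m; "eef_pos": TCP position; "orientation": TCP orientation; "ft_force": force on the tool from outside, world axes, zero at the start; "moment": the same for the moment, N m; "finger_gap": finger opening in m; "gripper_force": force on a finger pad.
Only numpy, scipy, OpenCV 4.12 (cv2) and the standard library are available. Lean on these libraries where they do the work, as an engineer would, in place of code of your own. Each camera call takes 0.05 s, during which the arm holds its last target. There are 200 camera calls.

## Working session

There is one attempt and no reset: what is moved stays moved. The work goes in short steps, Python scripts to look and compute and a tool call to move; the robot and the scene stay as the last step left them, time stands still between calls to the robot, and variables do not carry over. Pictures are saved under pics/ and viewed, at most 10 in all, crops included, and the job is handed in when it is done.

Besides the shell and the picture viewer there is one more tool, called as name(argument=value, ...) on one line, values as JSON. apply_moves: Moves the arm, as the interface text tells. Its arguments: {"type":"object","properties":{"steps":{"type":"array"}},"required":["steps"]}

```bash
mkdir -p pics; ls
cat > h.py <<'E'
import numpy as np, cv2
from workcell import ctrl
def snap(name,fn=None):
    im,d=ctrl.get_image(name)
    if fn: cv2.imwrite('pics/'+fn,im[:,:,::-1])
    return im,d
def cloud(name,d):
    c=ctrl.calibration(name); f=d.shape[0]/2/np.tan(np.radians(c['fovy'])/2)
    v,u=np.mgrid[:d.shape[0],:d.shape[1]]
    P=np.stack([(u-c['cx'])/f*d,-(v-c['cy'])/f*d,-d],-1)
    return P@np.array(c['rotation']).T+np.array(c['origin'])
E
python3 - <<'E'
from h import *
for n in('top','side'):
    im,d=snap(n,n+'0.png'); np.savez(n+'0.npz',im=im,d=d); print(ctrl.calibration(n))
print(ctrl.sense())
E
```

```text
pics
{'fovy': 49.82523793596698, 'cx': 280.19033054990916, 'cy': 214.65479627951143, 'origin': array([ 0.32682854, -0.00156148,  1.38184983]), 'rotation': array([ 0.07074815, -0.07379688, -0.69683936,  0.70990395])}
{'fovy': 54.67976437481309, 'cx': 286.350461863023, 'cy': 207.74231360798504, 'origin': array([-0.04842646,  0.68722843,  0.57873358]), 'rotation': array([-0.1806047 ,  0.46882937,  0.8062325 , -0.31236216])}
{'clock': 0.1, 'joint_pos': array([-1.33730247e+00,  2.91206456e-01, -1.54053738e-01,  1.12668410e+00,
       -1.31672541e-05,  1.43149134e+00]), 'dq': array([ 0.00110398, -0.00263339,  0.00172784, -0.00013097,  0.00135716,
        0.00188221]), 'effort': array([ 1.71403939e-03, -5.37977886e+01,  3.31919038e+01,  9.32573952e-03,
       -2.24437777e-04,  1.27555967e-05]), 'eef_pos': array([ 0.19111304, -0.48851562,  0.19209776]), 'orientation': array([ 9.82677707e-01,  1.85321868e-01, -3.35977058e-05, -5.73035891e-04]), 'ft_force': array([0.01052218, 0.25562027, 0.29982873]), 'moment': array([-0.0165937 , -0.01321768,  0.01470238]), 'gripper_force': 0.0, 'finger_gap': 0.08526681461547779}
```

View pics/top0.png

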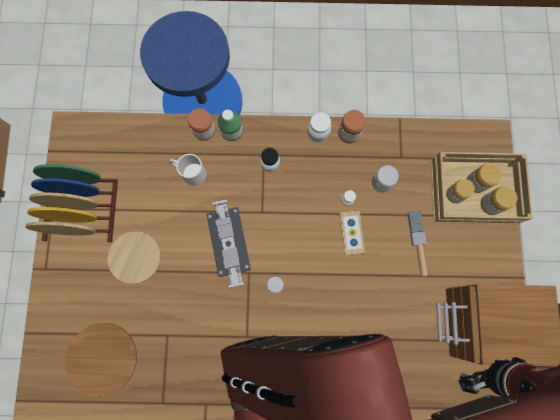

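View pics/side0.png

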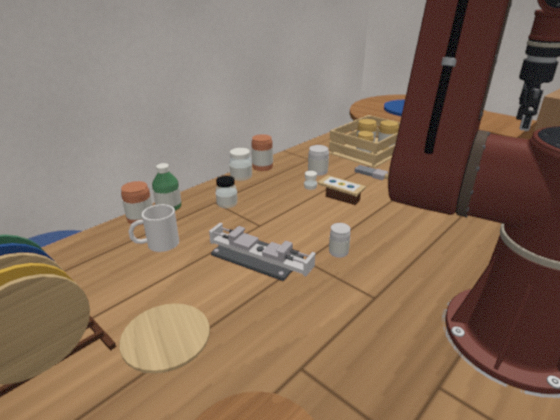

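The top view shows the plaque at about (352,232) with jar_s beyond its far end at (349,198). The holder is at (228,242) and the disc at (134,257).

```bash
sed -i "s/^import numpy.*/import numpy as np, cv2\nfrom scipy.spatial.transform import Rotation as R/; s/np.array(c\['rotation'\]).T/R.from_quat(c['rotation']).as_matrix().T/" h.py
python3 - <<'E'
from h import *
def rep(t,Q):
    r=cv2.minAreaRect(Q[:,:2].astype(np.float32)); print(t,len(Q),np.round(r[0],4),np.round(r[1],4),round(r[2],2),'z',np.round(np.percentile(Q[:,2],[5,50,95]),4))
for n,bp,bh in(('top',(325,380,207,262),(195,265,195,295)),('side',(312,372,172,208),(200,322,220,282))):
    z=np.load(n+'0.npz'); P=cloud(n,z['d'])
    def box(b,lo,hi):
        Q=P[b[2]:b[3],b[0]:b[1]].reshape(-1,3); return Q[(Q[:,2]>lo)&(Q[:,2]<hi)]
    rep(n+' plaque',box(bp,.04,.056)); 
    h=box(bh,.006,.07); rep(n+' holder all',h); rep(n+' foot',box(bh,.007,.017)); rep(n+' rail/jaws',box(bh,.02,.07)); rep(n+' jawtop',box(bh,.052,.07));rep(n+' table',box(bh,-.02,.006))
    Q=box(bh,.02,.07); _,_,V=np.linalg.svd(Q[:,:2]-Q[:,:2].mean(0),full_matrices=False); print('axis',np.degrees(np.arctan2(V[0,1],V[0,0])))
E
```

```text
top plaque 865 [ 0.5551 -0.2217] [0.13   0.0613] 7.29 z [0.0435 0.0483 0.0532]
top holder all 2445 [0.5192 0.1491] [0.3054 0.2122] 1.46 z [0.0078 0.0173 0.0542]
top foot 1148 [0.5264 0.1422] [0.2056 0.2901] 87.71 z [0.0078 0.0117 0.0158]
top rail/jaws 1165 [0.5151 0.1617] [0.2627 0.0673] 13.62 z [0.0219 0.0393 0.0568]
top jawtop 177 [0.5134 0.1495] [0.2532 0.0438] 13.67 z [0.0525 0.0555 0.0594]
top table 4520 [0.5211 0.1522] [0.3098 0.2182] 1.43 z [-0.0052 -0.0004  0.0044]
axis -166.5208058575457
side plaque 526 [ 0.5779 -0.2146] [0.1782 0.0668] 6.78 z [0.0427 0.0483 0.0502]
side holder all 3095 [0.5182 0.1559] [0.2648 0.1024] 12.93 z [0.0104 0.0243 0.0554]
side foot 1129 [0.5182 0.1559] [0.2648 0.1024] 12.93 z [0.0089 0.0123 0.0159]
side rail/jaws 1838 [0.5181 0.1544] [0.2633 0.0481] 13.46 z [0.0224 0.0394 0.0563]
side jawtop 221 [0.5179 0.1544] [0.149  0.0464] 13.23 z [0.0532 0.056  0.0574]
side table 4444 [0.5544 0.1265] [0.3305 0.264 ] 42.6 z [-0.0014  0.0003  0.0024]
axis -166.44873495072332
```

apply_moves(steps=[1, 0, 0, 0, 0, 0, 0.123, 1, 0, 0, 0, 0, 0, 0.123, 1, 0.04, -0.022, 0, 0, 0, 0, 1, 0.04, -0.022, 0, 0, 0, 0, 1, 0.04, -0.022, 0, 0, 0, 0, 1, 0.04, -0.022, 0, 0, 0, 0, 1, 0.04, -0.022, 0, 0, 0, 0, 1, 0.04, -0.022, 0, 0, 0, 0, 1, 0.04, -0.022, 0, 0, 0, 0, 1, 0.04, -0.022, 0, 0, 0, 0, 1, 0.04, -0.022, 0, 0, 0, 0, 1, 0.03, -0.02, 0.03, 0, 0, 0])

```text
clock: 1.3
eef_pos: [0.5547, -0.2229, 0.1652]
orientation: [0.998, 0.064, 0.003, 0.002]
ft_force: [0.6, -1.4, 0.2]
finger_gap: 0.0851
gripper_force: 0.0
```

```bash
cat >> h.py <<'E'
def to(p,yaw,tilt=0,refR=None):
    """tool-frame turn, then shift along the turned axes, from measured pose; tilt>0: near (-x) end of the plaque down"""
    s=ctrl.sense(); R0=R.from_quat(s['orientation']); 
    Rt=R.from_euler('z',yaw,degrees=True)*R.from_euler('y',-tilt,degrees=True)*R.from_euler('x',180,degrees=True)
    e=np.array(p)-s['eef_pos']
    print('t',s['clock'],'pos',s['eef_pos'].round(4),'F',s['ft_force'].round(2),'gap',s['finger_gap'].round(4),s['gripper_force'].round(1),'\nturn',(R0.inv()*Rt).as_rotvec().round(4),'shift(now)',R0.inv().apply(e).round(4),'shift(turned)',Rt.inv().apply(e).round(4))
E
python3 - <<'E'
from h import *
to([.5551,-.2217,.10],7.29)
E
```

```text
Traceback (most recent call last):
  File "h.py", line 18, in to
    print('t',s['clock'],'pos',s['eef_pos'].round(4),'F',s['ft_force'].round(2),'gap',s['finger_gap'].round(4),s['gripper_force'].round(1),'\nturn',(R0.inv()*Rt).as_rotvec().round(4),'shift(now)',R0.inv().apply(e).round(4),'shift(turned)',Rt.inv().apply(e).round(4))
                                                                                      ^^^^^^^^^^^^^^^^^^^^^
AttributeError: 'float' object has no attribute 'round'
```

apply_moves(steps=[1, 0, 0, 0, 0, 0, 0, 1, 0, 0, 0.03, 0, 0, 0, 1, 0, 0, 0.03, 0, 0, 0, 1, 0, 0, 0.02, 0, 0, 0, 1, 0, 0, 0, 0, 0, 0, 1, 0, 0, 0, 0, 0, 0])

```text
clock: 1.9
eef_pos: [0.5502, -0.2237, 0.0831]
orientation: [0.998, 0.063, -0.0, -0.0]
ft_force: [1.2, -0.2, 0.9]
finger_gap: 0.0855
gripper_force: 0.0
```

```bash
sed -i "s/s\['finger_gap'\].round(4),s\['gripper_force'\].round(1)/s['finger_gap'],s['gripper_force']/" h.py
python3 - <<'E'
from h import *
to([.5551,-.2217,.022],7.29)
im,d=snap('side','side1.png'); c=cv2.resize(im[140:240,270:410],None,fx=4,fy=4,interpolation=cv2.INTER_CUBIC); cv2.imwrite('pics/side1c.png',c[:,:,::-1])
E
```

```text
t 1.9 pos [ 0.5502 -0.2237  0.0831] F [ 1.15 -0.15  0.88] gap 0.08548920014989607 0.0 
turn [-0.0001  0.0004 -0.0009] shift(now) [ 0.0051 -0.0014  0.0611] shift(turned) [ 0.0051 -0.0014  0.0611]
```

View pics/side1c.png

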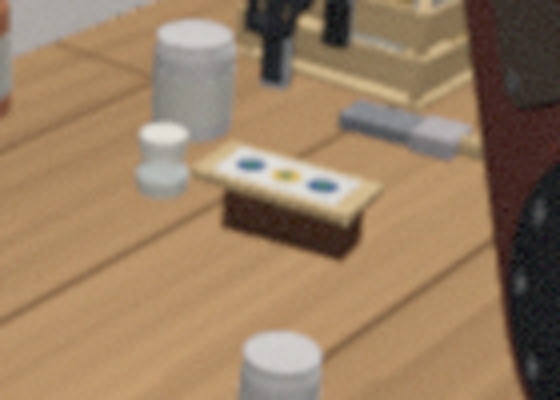

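The side crop shows the fingertips (crop (272,85) and (335,45)) seeming to lie behind the plaque (crop (290,178)). I'll check this in both cameras.

```bash
cat >> h.py <<'E'
def proj(name,p):
    c=ctrl.calibration(name); f=210/np.tan(np.radians(c['fovy'])/2)
    q=(np.atleast_2d(p)-c['origin'])@R.from_quat(c['rotation']).as_matrix()
    return np.stack([c['cx']+f*q[:,0]/-q[:,2],c['cy']+f*q[:,1]/q[:,2]],1)
E
python3 - <<'E'
from h import *
print(proj('side',[[.5502,-.2237,.096],[.555,-.2217,.048],[.5502,-.2237,.0831]]),proj('top',[[.555,-.2217,.048],[.5502,-.2237,.096]]))
im,d=snap('side'); P=cloud('side',d)
for u,v in((338,158),(342,184),(352,148)): print(u,v,P[v,u].round(3),d[v,u])
im,d=snap('top','top1.png'); c=cv2.resize(im[150:300,270:430],None,fx=4,fy=4); cv2.imwrite('pics/top1c.png',c[:,:,::-1])
E
```

```text
[[344.96805584 168.50564139]
 [342.04812074 183.15381334]
 [344.64358749 172.57259515]] [[352.36249148 232.01551542]
 [355.78122462 230.91369006]]
338 158 [ 0.539 -0.168  0.149] 1.1058826
342 184 [ 0.549 -0.212  0.051] 1.1887583
352 148 [ 0.561 -0.268  0.144] 1.1852912
```

View pics/top1c.png

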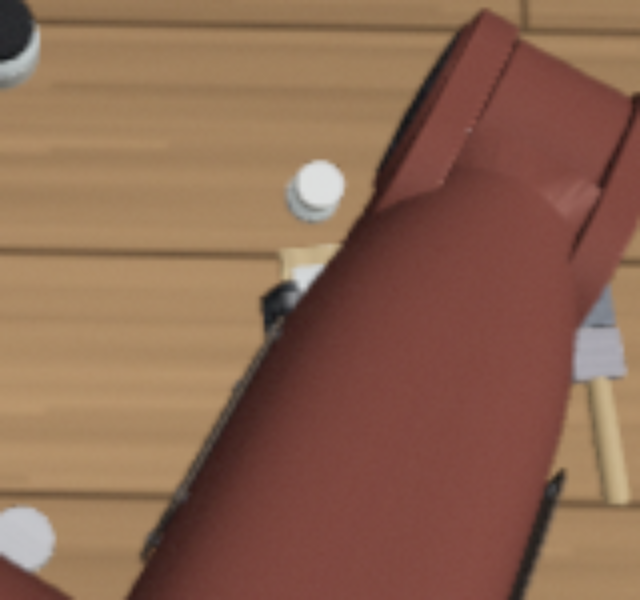

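The top crop shows the arm covering the plaque, with one finger's back at crop (278,303). I'll read the real finger height from the depth.

Run:
```python
from h import *
im,d=snap('side'); P=cloud('side',d); print(ctrl.sense()['eef_pos'],ctrl.sense()['clock'])
for v in range(140,170,3): print(v,[tuple((P[v,u]*1000).round().astype(int)) for u in (330,334,338,341,350,354)], im[v,338])
```

```text
[ 0.55129617 -0.22397384  0.08402589] 2.1
140 [(np.int64(879), np.int64(-598), np.int64(-1)), (np.int64(552), np.int64(-162), np.int64(199)), (np.int64(532), np.int64(-153), np.int64(206)), (np.int64(531), np.int64(-164), np.int64(204)), (np.int64(708), np.int64(-481), np.int64(74)), (np.int64(556), np.int64(-268), np.int64(169))] [31 29 40]
143 [(np.int64(794), np.int64(-481), np.int64(41)), (np.int64(548), np.int64(-159), np.int64(192)), (np.int64(531), np.int64(-152), np.int64(199)), (np.int64(796), np.int64(-556), np.int64(19)), (np.int64(706), np.int64(-480), np.int64(63)), (np.int64(552), np.int64(-263), np.int64(162))] [39 38 42]
146 [(np.int64(790), np.int64(-477), np.int64(31)), (np.int64(541), np.int64(-149), np.int64(189)), (np.int64(529), np.int64(-150), np.int64(191)), (np.int64(533), np.int64(-170), np.int64(185)), (np.int64(563), np.int64(-261), np.int64(151)), (np.int64(555), np.int64(-269), np.int64(151))] [33 38 39]
149 [(np.int64(793), np.int64(-482), np.int64(17)), (np.int64(776), np.int64(-484), np.int64(21)), (np.int64(541), np.int64(-169), np.int64(174)), (np.i
[... 1236 characters left out ...]
(np.int64(697), np.int64(-475), np.int64(-2)), (np.int64(681), np.int64(-477), np.int64(2))] [133 118 105]
164 [(np.int64(732), np.int64(-402), np.int64(-1)), (np.int64(721), np.int64(-412), np.int64(-1)), (np.int64(708), np.int64(-417), np.int64(2)), (np.int64(704), np.int64(-431), np.int64(-2)), (np.int64(679), np.int64(-449), np.int64(0)), (np.int64(667), np.int64(-456), np.int64(1))] [179 141 101]
167 [(np.int64(717), np.int64(-383), np.int64(-1)), (np.int64(705), np.int64(-390), np.int64(0)), (np.int64(695), np.int64(-400), np.int64(0)), (np.int64(686), np.int64(-404), np.int64(1)), (np.int64(663), np.int64(-426), np.int64(0)), (np.int64(653), np.int64(-437), np.int64(0))] [174 140 101]
```

apply_moves(steps=[1, 0.004, -0.001, 0.02, 0, 0, 0, 1, 0, 0, 0.02, 0, 0, 0, 1, 0, 0, 0, 0, 0, 0, 1, 0, 0, 0, 0, 0, 0])

```text
clock: 2.5
eef_pos: [0.5545, -0.222, 0.0434]
orientation: [0.998, 0.063, 0.0, 0.0]
ft_force: [0.4, -0.3, 0.1]
finger_gap: 0.0849
gripper_force: 0.0
```

Run:
```python
from h import *
to([.5551,-.2217,.022],7.29)
im,d=snap('side'); P=cloud('side',d)
m=(abs(P[...,0]-.55)<.07)&(abs(P[...,1]+.22)<.09)&(P[...,2]>.062)&(P[...,2]<.16)
for a,b in((-.31,-.22),(-.22,-.13)):
    Q=P[m&(P[...,1]>a)&(P[...,1]<b)]; Q=Q[np.argsort(Q[:,2])][:14]; print(Q.round(3).tolist())
c=cv2.resize(im[130:230,280:400],None,fx=5,fy=5,interpolation=cv2.INTER_CUBIC); cv2.imwrite('pics/side2c.png',c[:,:,::-1])
z=np.load('side0.npz'); P=cloud('side',z['d']); m=(np.hypot(P[...,0]-.19,P[...,1]+.489)<.07)&(P[...,2]>.05)&(P[...,2]<.4); print('start tip z',np.percentile(P[m][:,2],[0,1,5]) if m.any() else None)
```

```text
t 2.5 pos [ 0.5545 -0.222   0.0434] F [ 0.43 -0.3   0.06] gap 0.08488669158791898 0.0 
turn [ 0.0002 -0.0002 -0.0004] shift(now) [ 0.0006 -0.0002  0.0214] shift(turned) [ 0.0006 -0.0002  0.0214]
[[0.553, -0.268, 0.095], [0.565, -0.265, 0.096], [0.563, -0.267, 0.096], [0.554, -0.265, 0.096], [0.559, -0.267, 0.097], [0.555, -0.266, 0.098], [0.564, -0.264, 0.099], [0.571, -0.268, 0.1], [0.551, -0.265, 0.1], [0.566, -0.261, 0.1], [0.558, -0.266, 0.101], [0.56, -0.263, 0.101], [0.546, -0.263, 0.102], [0.565, -0.264, 0.102]]
[[0.547, -0.175, 0.096], [0.551, -0.171, 0.096], [0.548, -0.172, 0.097], [0.54, -0.175, 0.098], [0.554, -0.171, 0.098], [0.56, -0.174, 0.099], [0.541, -0.172, 0.099], [0.551, -0.171, 0.099], [0.536, -0.174, 0.1], [0.539, -0.179, 0.1], [0.541, -0.176, 0.101], [0.546, -0.169, 0.101], [0.56, -0.174, 0.102], [0.539, -0.169, 0.104]]
start tip z [0.19175912 0.19861483 0.20058293]
```

View pics/side2c.png

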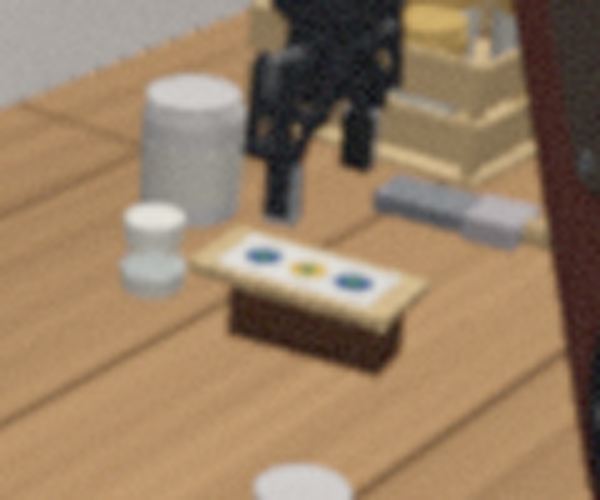

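The crop still shows the fingertips, at (280,218) and (355,165), clearly above the plaque. They are aligned with it. I'll go down and check again.

apply_moves(steps=[1, 0, 0, 0.012, 0, 0, 0, 1, 0, 0, 0.01, 0, 0, 0, 1, 0, 0, 0, 0, 0, 0, 1, 0, 0, 0, 0, 0, 0])

```text
clock: 2.95
eef_pos: [0.554, -0.2217, 0.0202]
orientation: [0.998, 0.063, -0.0, -0.0]
ft_force: [1.1, 0.4, 0.1]
finger_gap: 0.0856
gripper_force: 0.0
```

```bash
cat >> h.py <<'E'
def tips(x=.555,y=-.222,lo=.03):
    im,d=snap('side'); P=cloud('side',d); dark=im.max(-1)<75
    m=dark&(abs(P[...,0]-x)<.05)&(abs(P[...,1]-y)<.08)&(P[...,2]>lo)&(P[...,2]<.2)
    Q=P[m]; k=Q[:,1]>y+.03
    for q in(Q[k],Q[Q[:,1]<y-.03]):
        if len(q): print('tip',len(q),q[np.argsort(q[:,2])][:10].mean(0).round(4),'z5',np.percentile(q[:,2],[0,5]).round(4))
    return im,P
E
python3 - <<'E'
from h import *
tips(); to([.5551,-.2217,.022],7.29)
E
```

```text
tip 390 [ 0.5454 -0.1668  0.0835] z5 [0.0805 0.0953]
tip 145 [ 0.5591 -0.2646  0.0778] z5 [0.0756 0.0803]
t 3.0 pos [ 0.5543 -0.2219  0.0206] F [-0.41  0.8   0.19] gap 0.08553190122599227 0.0 
turn [-0.0001  0.0002 -0.0005] shift(now) [ 0.0008 -0.0001 -0.0014] shift(turned) [ 0.0008 -0.0001 -0.0014]
```

Run:
```python
from h import *
im,d=snap('side'); cv2.imwrite('pics/side3c.png',cv2.resize(im[60:240,260:480],None,fx=3.3,fy=3.3,interpolation=cv2.INTER_CUBIC)[:,:,::-1])
P=cloud('side',d)
z=np.load('side0.npz'); P0=cloud('side',z['d'])
for v in range(100,140,4): print(v,[(P0[v,u]*1000).round().astype(int).tolist() for u in range(518,540,5)],z['im'][v,528])
```

```text
100 [[661, -2490, -167], [196, -455, 313], [179, -427, 321], [167, -420, 325], [158, -426, 325]] [22 31 26]
104 [[655, -2495, -195], [191, -443, 306], [174, -416, 315], [170, -450, 308], [155, -424, 316]] [32 31 33]
108 [[218, -530, 273], [204, -521, 277], [172, -418, 305], [168, -451, 299], [153, -426, 307]] [81 77 77]
112 [[214, -523, 264], [183, -429, 291], [170, -418, 296], [160, -421, 297], [522, -2505, -227]] [29 31 34]
116 [[212, -530, 252], [183, -442, 278], [171, -436, 282], [543, -2499, -258], [302, -1301, 60]] [26 32 28]
120 [[241, -677, 200], [179, -437, 269], [169, -440, 271], [207, -708, 201], [295, -1286, 48]] [31 34 36]
124 [[229, -635, 201], [176, -433, 261], [165, -433, 263], [199, -679, 197], [289, -1282, 32]] [43 48 50]
128 [[218, -597, 201], [174, -440, 249], [164, -442, 251], [199, -698, 180], [288, -1298, 11]] [82 79 81]
132 [[208, -562, 200], [199, -577, 198], [199, -643, 181], [198, -713, 163], [64, 12, 380]] [92 66 41]
136 [[199, -532, 198], [199, -596, 181], [199, -661, 164], [66, 27, 377], [60, 29, 379]] [98 68 45]
```

View pics/side3c.png

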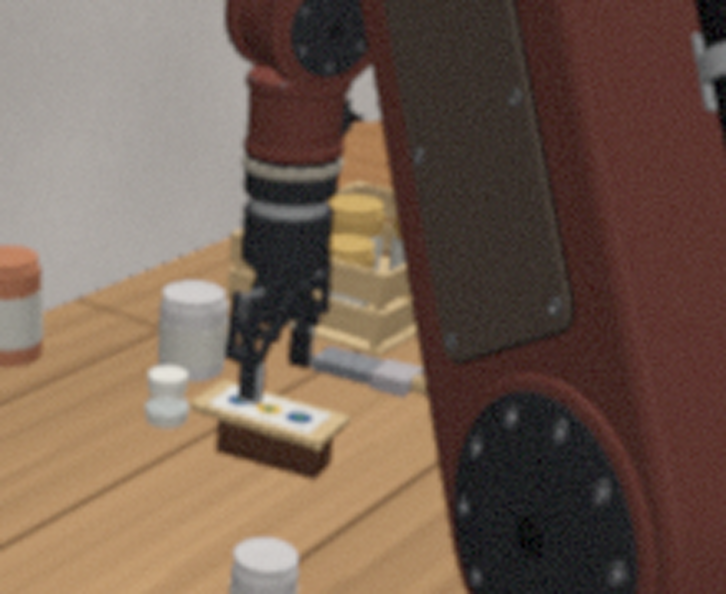

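The crop shows the fingertips still above the plaque (near tip at (252,400)). The tips sit a constant 54 mm or so above the reported TCP, and this was already so at the start. I'll steer by the seen tips and descend in stages while watching the force.

apply_moves(steps=[1, 0.001, 0, 0.01, 0, 0, 0, 1, 0, 0, 0.01, 0, 0, 0, 1, 0, 0, 0.004, 0, 0, 0, 1, 0, 0, 0, 0, 0, 0, 1, 0, 0, 0, 0, 0, 0])

```text
clock: 3.55
eef_pos: [0.5553, -0.2217, -0.0036]
orientation: [0.998, 0.063, -0.0, -0.0]
ft_force: [-0.5, 0.4, 0.2]
finger_gap: 0.0859
gripper_force: 0.0
```

Run:
```python
from h import *
to([.5551,-.2217,-.022],7.29)
tips()
```

```text
t 3.55 pos [ 0.5553 -0.2217 -0.0036] F [-0.54  0.36  0.2 ] gap 0.08586458734274977 0.0 
turn [-0.0002  0.0003 -0.0004] shift(now) [-0.0002 -0.      0.0184] shift(turned) [-0.0002 -0.      0.0184]
tip 490 [ 0.5462 -0.1664  0.0605] z5 [0.0557 0.0744]
tip 137 [ 0.5613 -0.2648  0.0537] z5 [0.0493 0.0565]
```

apply_moves(steps=[1, 0, 0, 0.008, 0, 0, 0, 1, 0, 0, 0.008, 0, 0, 0, 1, 0, 0, 0.004, 0, 0, 0, 1, 0, 0, 0, 0, 0, 0, 1, 0, 0, 0, 0, 0, 0])

```text
clock: 4.1
eef_pos: [0.5553, -0.2217, -0.0235]
orientation: [0.998, 0.063, -0.0, -0.0]
ft_force: [0.5, 0.1, -0.8]
finger_gap: 0.0854
gripper_force: 0.0
```

Run:
```python
from h import *
to([.5551,-.2217,-.022],7.29)
im,P=tips(lo=.01)
cv2.imwrite('pics/side4c.png',cv2.resize(im[130:230,280:400],None,fx=5,fy=5,interpolation=cv2.INTER_CUBIC)[:,:,::-1])
```

```text
t 4.1 pos [ 0.5553 -0.2217 -0.0235] F [ 0.46  0.1  -0.78] gap 0.08540615390189109 0.0 
turn [-0.0002  0.0003 -0.0005] shift(now) [-0.0002 -0.     -0.0015] shift(turned) [-0.0002 -0.     -0.0015]
tip 521 [ 0.5611 -0.1765  0.0312] z5 [0.0134 0.0504]
tip 114 [ 0.5588 -0.2633  0.046 ] z5 [0.0417 0.047 ]
```

View pics/side4c.png

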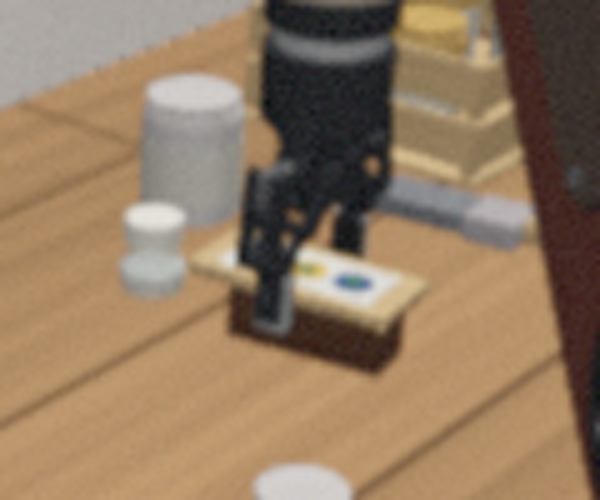

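The crop shows the fingers now straddling the plaque near its middle (near tip at (272,325), below the plaque's edge). Closing.

apply_moves(steps=[0, 0, 0, 0, 0, 0, 0, 0, 0, 0, 0, 0, 0, 0, 0, 0, 0, 0, 0, 0, 0, 0, 0, 0, 0, 0, 0, 0, 0, 0, 0, 0, 0, 0, 0, 0, 0, 0, 0, 0, 0, 0])

```text
clock: 4.75
eef_pos: [0.5556, -0.2218, -0.0228]
orientation: [0.998, 0.063, 0.0, 0.0]
ft_force: [-1.2, 0.1, 5.0]
finger_gap: 0.059
gripper_force: 64.5
```

```bash
cat >> h.py <<'E'
def plaque(lo=.041,hi=.06,x=.555,y=-.222):
    im,d=snap('side'); P=cloud('side',d)
    b=im.astype(int); m=(b.max(-1)>130)&(P[...,2]>lo)&(P[...,2]<hi)&(abs(P[...,0]-x)<.09)&(abs(P[...,1]-y)<.06)
    m=cv2.morphologyEx(m.astype(np.uint8),cv2.MORPH_OPEN,np.ones((2,2)))>0
    Q=P[m]; r=cv2.minAreaRect(Q[:,:2].astype(np.float32)); print('plaque',len(Q),np.round(r[0],4),np.round(r[1],4),r[2],'z',np.median(Q[:,2])); return im,P,m
E
python3 - <<'E'
from h import *
to([.5551,-.2217,-.022],7.29)
plaque()
E
```

```text
t 4.75 pos [ 0.5556 -0.2218 -0.0228] F [-1.22  0.08  4.95] gap 0.05895802545537725 64.46750164031982 
turn [ 0.0003 -0.0006 -0.0004] shift(now) [-0.0005 -0.0002 -0.0008] shift(turned) [-0.0005 -0.0002 -0.0008]
plaque 348 [0.2581 0.1624] [0.1488 1.2073] 36.947444915771484 z 0.04802299691071876
```

apply_moves(steps=[0, 0, 0, -0.01, 0, 0, 0, 0, 0, 0, -0.02, 0, 0, 0, 0, 0, 0, -0.03, 0, 0, 0, 0, 0, 0, -0.03, 0, 0, 0, 0, 0, 0, -0.03, 0, 0, 0, 0, 0, 0, 0, 0, 0, 0, 0, 0, 0, 0, 0, 0, 0])

```text
clock: 5.5
eef_pos: [0.5558, -0.222, 0.0975]
orientation: [0.998, 0.063, 0.001, 0.0]
ft_force: [-0.2, 0.4, -0.0]
finger_gap: 0.0591
gripper_force: 64.4
```

```bash
sed -i '/morphologyEx/d' h.py
python3 - <<'E'
from h import *
to([.5175,.155,.097],13.45)
im,P,m=plaque(.14,.19)
cv2.imwrite('pics/side5.png',cv2.resize(im[60:240,260:480],None,fx=3.3,fy=3.3,interpolation=cv2.INTER_CUBIC)[:,:,::-1])
Q=P[m]; A=np.c_[Q[:,:2]-[.5555,-.222],np.ones(len(Q))]; print('plane',np.linalg.lstsq(A,Q[:,2],rcond=None)[0])
E
```

```text
t 5.5 pos [ 0.5558 -0.222   0.0975] F [-0.21  0.38 -0.04] gap 0.05909071627413743 64.44868326187134 
turn [ 0.0011 -0.0014 -0.1079] shift(now) [ 9.700e-03 -3.788e-01  2.000e-04] shift(turned) [ 0.0504 -0.3756  0.0005]
plaque 378 [ 0.5545 -0.209 ] [0.132  0.0922] 8.06722354888916 z 0.1683224078536927
plane [ 0.01149439 -0.05124116  0.16790573]
```

View pics/side5.png

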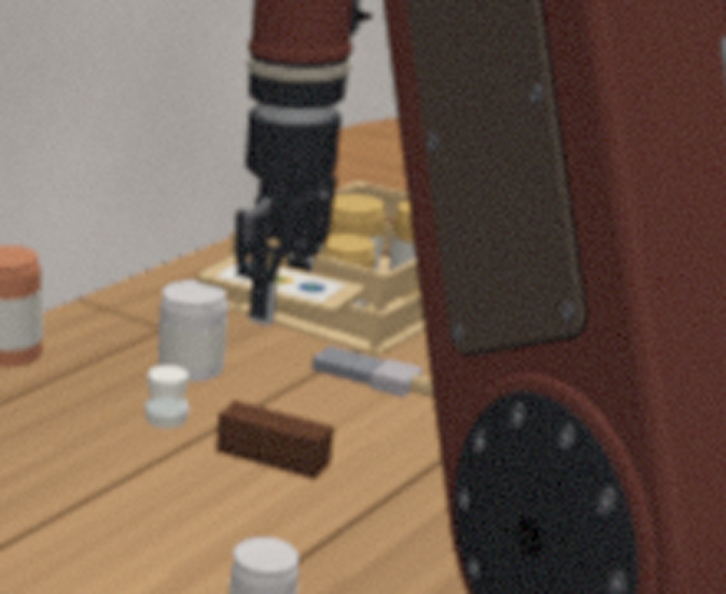

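The crop shows the plaque held level in the fingers, with the block left bare. Now the transfer to the holder.

apply_moves(steps=[0, 0, 0, 0, 0, 0, -0.108, 0, 0.005, -0.037, 0, 0, 0, 0, 0, 0.005, -0.037, 0, 0, 0, 0, 0, 0.005, -0.037, 0, 0, 0, 0, 0, 0.005, -0.037, 0, 0, 0, 0, 0, 0.005, -0.037, 0, 0, 0, 0, 0, 0.005, -0.037, 0, 0, 0, 0, 0, 0.005, -0.037, 0, 0, 0, 0, 0, 0.005, -0.037, 0, 0, 0, 0, 0, 0.005, -0.037, 0, 0, 0, 0, 0, 0.005, -0.037, 0, 0, 0, 0, 0, 0, 0, 0, 0, 0, 0])

```text
clock: 6.75
eef_pos: [0.5161, 0.1534, 0.0953]
orientation: [0.993, 0.119, -0.001, -0.001]
ft_force: [0.3, -0.1, -0.1]
finger_gap: 0.0589
gripper_force: 64.5
```

```bash
cat >> h.py <<'E'
C=np.array([.5175,.155]); YAW=13.45
def pl(xc,zc,tilt,yc=0):
    """go so that plaque underside centre is at xc (along holder, from rail middle), height zc"""
    a=np.radians(YAW); u=np.array([np.cos(a),np.sin(a)]); n=np.array([-u[1],u[0]])
    Rt=R.from_euler('z',YAW,degrees=True)*R.from_euler('y',-tilt,degrees=True)*R.from_euler('x',180,degrees=True)
    off=Rt.apply([0,0,.0628]); to(np.r_[C+u*xc+n*yc,zc]+off,YAW,tilt)
    s=ctrl.sense(); Rn=R.from_quat(s['orientation']); p=s['eef_pos']-Rn.apply([0,0,.0628]); e=p[:2]-C; ax=Rn.apply([1,0,0])
    print('plaque now x,y,z',(e@u).round(4),(e@n).round(4),p[2].round(4),'tilt',np.degrees(np.arcsin(ax[2])).round(2),'F axial',(s['ft_force'][:2]@u).round(2),'Fn',(s['ft_force'][:2]@n).round(2),'Fz',s['ft_force'][2].round(2))
E
python3 - <<'E'
from h import *
pl(.0155,.08,8.5)
im,P,m=plaque(.14,.19,.5175,.155)
np.savez('s6.npz',im=im,P=P)
cv2.imwrite('pics/side6.png',cv2.resize(im[120:300,180:360],None,fx=3.3,fy=3.3,interpolation=cv2.INTER_CUBIC)[:,:,::-1])
E
```

```text
t 6.75 pos [0.5161 0.1534 0.0953] F [ 0.29 -0.08 -0.06] gap 0.05890558688368225 64.54352974891663 
turn [-0.0018  0.1506  0.0041] shift(now) [ 0.0267 -0.001   0.0774] shift(turned) [ 0.0148 -0.0012  0.0805]
plaque now x,y,z -0.0016 -0.0013 0.1581 tilt -0.13 F axial 0.26 Fn -0.14 Fz -0.06
plaque 628 [0.5171 0.1566] [0.1327 0.0629] 14.807908058166504 z 0.16635262545875143
```

View pics/side6.png

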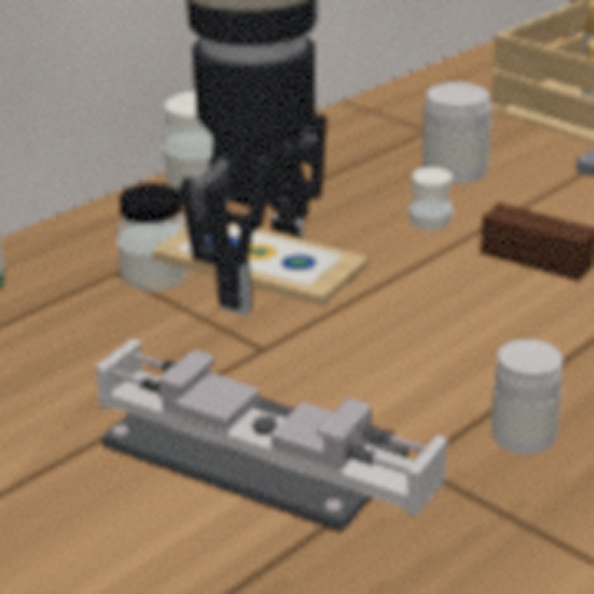

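The crop shows the held plaque centred above the holder. The rail's bore is at (265,425) and both jaws are at rest. Next I'll tilt and come down above it.

apply_moves(steps=[0, 0, 0, 0, -0.002, 0.075, 0.004, 0, 0, 0, 0, 0, 0.075, 0, 0, 0.005, 0, 0.02, 0, 0, 0, 0, 0.005, -0.001, 0.02, 0, 0, 0, 0, 0.005, 0, 0.02, 0, 0, 0, 0, 0, 0, 0.02, 0, 0, 0, 0, 0, 0, 0, 0, 0, 0, 0, 0, 0, 0, 0, 0, 0])

```text
clock: 7.6
eef_pos: [0.543, 0.1558, 0.0192]
orientation: [0.991, 0.114, 0.074, -0.008]
ft_force: [-0.0, -0.1, 0.5]
finger_gap: 0.0589
gripper_force: 64.6
```

Run:
```python
from h import *
pl(.0155,.0508,8.5)
```

```text
t 7.6 pos [0.543  0.1558 0.0192] F [-0.03 -0.08  0.55] gap 0.05894139062523273 64.58017587661743 
turn [ 0.0026  0.0005 -0.0046] shift(now) [-0.0047 -0.0052  0.0302] shift(turned) [-0.0047 -0.0051  0.0302]
plaque now x,y,z 0.0157 -0.005 0.0813 tilt 8.47 F axial -0.05 Fn -0.07 Fz 0.55
```

apply_moves(steps=[0, -0.001, -0.005, 0, 0.002, 0, -0.004, 0, -0.002, 0, 0.01, 0, 0, 0, 0, -0.001, 0, 0.01, 0, 0, 0, 0, -0.001, 0, 0.006, 0, 0, 0, 0, 0, 0, 0, 0, 0, 0, 0, 0, 0, 0, 0, 0, 0])

```text
clock: 8.2
eef_pos: [0.5414, 0.1613, -0.007]
orientation: [0.99, 0.117, 0.074, -0.009]
ft_force: [0.7, 0.6, -0.8]
finger_gap: 0.0586
gripper_force: 64.6
```

Run:
```python
from h import *
pl(.0155,.0508,8.5)
```

```text
t 8.2 pos [ 0.5414  0.1613 -0.007 ] F [ 0.66  0.6  -0.76] gap 0.058562676193097525 64.58056926727295 
turn [ 0.0004 -0.0011  0.0003] shift(now) [-0.0006  0.0005  0.0043] shift(turned) [-0.0006  0.0005  0.0043]
plaque now x,y,z 0.0154 0.0006 0.0551 tilt 8.56 F axial 0.78 Fn 0.43 Fz -0.76
```

apply_moves(steps=[0, -0.0005, 0, 0.0043, 0, 0, 0, 0, -0.004, 0, -0.0006, 0, 0, 0, 0, -0.004, 0, -0.0006, 0, 0, 0, 0, 0, 0, 0, 0, 0, 0, 0, 0, 0, 0, 0, 0, 0])

```text
clock: 8.7
eef_pos: [0.5339, 0.1594, -0.0109]
orientation: [0.99, 0.117, 0.075, -0.009]
ft_force: [-0.3, -0.1, -0.6]
finger_gap: 0.0587
gripper_force: 64.6
```

Run:
```python
from h import *
pl(.001,.0508,8.5)
```

```text
t 8.7 pos [ 0.5339  0.1594 -0.0109] F [-0.34 -0.08 -0.58] gap 0.05874223804857403 64.58077669143677 
turn [ 0.0004 -0.0019  0.0003] shift(now) [-0.0067  0.0005 -0.0006] shift(turned) [-0.0067  0.0005 -0.0005]
plaque now x,y,z 0.0076 0.0005 0.0512 tilt 8.61 F axial -0.35 Fn 0.0 Fz -0.58
```

apply_moves(steps=[0, -0.003, 0, -0.0003, 0, 0, 0, 0, -0.003, 0, -0.0003, 0, 0, 0, 0, -0.001, 0, -0.0001, 0, 0, 0, 0, 0, 0, 0, 0, 0, 0, 0, 0, 0, 0, 0, 0, 0])

```text
clock: 9.2
eef_pos: [0.5276, 0.1579, -0.0111]
orientation: [0.99, 0.117, 0.075, -0.009]
ft_force: [2.9, 1.1, -0.6]
finger_gap: 0.0587
gripper_force: 64.6
```

Run:
```python
from h import *
pl(-.006,.0508,8.5)
```

```text
t 9.2 pos [ 0.5276  0.1579 -0.0111] F [ 2.92  1.14 -0.59] gap 0.05873696368748399 64.57441449165344 
turn [ 0.0005 -0.0026  0.0003] shift(now) [-0.0072  0.0005 -0.0009] shift(turned) [-0.0072  0.0005 -0.0009]
plaque now x,y,z 0.0011 0.0005 0.0509 tilt 8.65 F axial 3.1 Fn 0.43 Fz -0.59
```

Contact shows 3.1 N, so the jaw is about 4 mm back, as predicted. Pressing on.

apply_moves(steps=[0, -0.0025, 0, -0.0004, 0, 0, 0, 0, -0.0025, 0, -0.0004, 0, 0, 0, 0, -0.0025, 0, -0.0004, 0, 0, 0, 0, -0.0025, 0, -0.0004, 0, 0, 0, 0, 0, 0, 0, 0, 0, 0, 0, 0, 0, 0, 0, 0, 0])

```text
clock: 9.8
eef_pos: [0.5185, 0.1557, -0.0107]
orientation: [0.99, 0.117, 0.076, -0.009]
ft_force: [6.9, 2.0, -0.1]
finger_gap: 0.0589
gripper_force: 64.6
```

Run:
```python
from h import *
pl(-.0125,.0508,8.5)
```

```text
t 9.8 pos [ 0.5185  0.1557 -0.0107] F [ 6.93  2.02 -0.1 ] gap 0.05889821723096986 64.55051779747009 
turn [ 0.0005 -0.0041  0.0003] shift(now) [-0.0044  0.0005 -0.0001] shift(turned) [-0.0044  0.0005 -0.0001]
plaque now x,y,z -0.0084 0.0005 0.0513 tilt 8.74 F axial 7.21 Fn 0.36 Fz -0.1
```

apply_moves(steps=[0, -0.0025, 0, -0.0002, 0, 0, 0, 0, -0.0023, 0, -0.0001, 0, 0, 0, 0, 0, 0, 0, 0, 0, 0, 0, 0, 0, 0, 0, 0, 0])

```text
clock: 10.2
eef_pos: [0.5147, 0.1548, -0.0108]
orientation: [0.99, 0.117, 0.076, -0.009]
ft_force: [7.8, 2.5, 0.6]
finger_gap: 0.0587
gripper_force: 64.5
```

Run:
```python
from h import *
pl(-.013,.0455,4.25)
im,d=snap('side'); cv2.imwrite('pics/side7.png',cv2.resize(im[180:290,180:340],None,fx=4.5,fy=4.5,interpolation=cv2.INTER_CUBIC)[:,:,::-1])
```

```text
t 10.2 pos [ 0.5147  0.1548 -0.0108] F [7.84 2.55 0.65] gap 0.05874049488628927 64.54180240631104 
turn [ 0.0005 -0.0798  0.0004] shift(now) [-0.0065  0.0004  0.0054] shift(turned) [-0.006   0.0004  0.0059]
plaque now x,y,z -0.0124 0.0005 0.0513 tilt 8.82 F axial 8.22 Fn 0.65 Fz 0.65
```

View pics/side7.png

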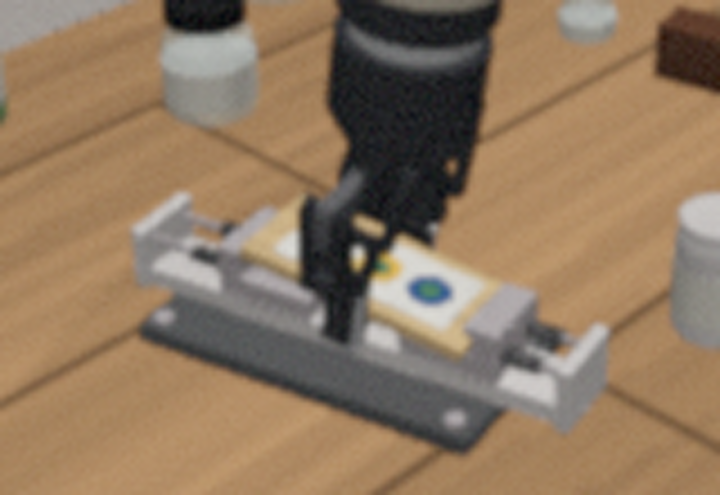

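The crop shows the near end under the near jaw's lip at (500,310) with that jaw pressed back. The far end is raised above the far lip at (260,235). Lowering the far end.

apply_moves(steps=[0, -0.0015, 0, 0.0015, 0, -0.02, 0, 0, -0.0015, 0, 0.0015, 0, -0.02, 0, 0, -0.0015, 0, 0.0015, 0, -0.02, 0, 0, -0.0015, 0, 0.0014, 0, -0.02, 0, 0, 0, 0, 0, 0, 0, 0, 0, 0, 0, 0, 0, 0, 0])

```text
clock: 10.85
eef_pos: [0.5099, 0.1536, -0.0174]
orientation: [0.992, 0.117, 0.037, -0.004]
ft_force: [8.9, 2.6, 2.8]
finger_gap: 0.0587
gripper_force: 64.8
```

Run:
```python
from h import *
pl(-.0133,.0403,0)
```

```text
t 10.85 pos [ 0.5099  0.1536 -0.0174] F [8.93 2.57 2.81] gap 0.058712478949527906 64.77746486663818 
turn [ 0.0005 -0.0741  0.0003] shift(now) [-0.006   0.0004  0.0046] shift(turned) [-0.0056  0.0004  0.0051]
plaque now x,y,z -0.0123 0.0005 0.0452 tilt 4.25 F axial 9.29 Fn 0.42 Fz 2.81
```

apply_moves(steps=[0, -0.001, 0, -0.0002, 0, 0, 0, 0, -0.0013, 0, 0.0012, 0, -0.0185, 0, 0, -0.0013, 0, 0.0012, 0, -0.0185, 0, 0, -0.0013, 0, 0.0012, 0, -0.0185, 0, 0, -0.0013, 0, 0.0012, 0, -0.0185, 0, 0, 0, 0, 0, 0, 0, 0, 0, 0, 0, 0, 0, 0])

```text
$.steps: bad value
```

Run:
```python
from h import *
pl(0,.0402,0)
im,d=snap('side'); P=cloud('side',d); np.savez('s8.npz',im=im,P=P)
Q=P[180:290,180:340].reshape(-1,3); a=np.radians(YAW); u=np.array([np.cos(a),np.sin(a)])
e=Q[:,:2]-C; x=e@u; y=e@[-u[1],u[0]]
k=(abs(y)<.028)&(Q[:,2]>.0525)&(Q[:,2]<.06)&(abs(x)>.045)&(abs(x)<.11)
for s in(-1,1): print(s,np.percentile(x[k&(x*s>0)],[3,50,97]).round(4),(k&(x*s>0)).sum())
```

```text
t 10.85 pos [ 0.5099  0.1536 -0.0174] F [8.93 2.57 2.81] gap 0.058712478949527906 64.77746486663818 
turn [ 0.0005 -0.0741  0.0003] shift(now) [0.0073 0.0004 0.0057] shift(turned) [0.0077 0.0004 0.0052]
plaque now x,y,z -0.0123 0.0005 0.0452 tilt 4.25 F axial 9.29 Fn 0.42 Fz 2.81
-1 [-0.0906 -0.0809 -0.0473] 134
1 [0.0466 0.061  0.0741] 122
```

apply_moves(steps=[0, -0.0012, 0, -0.0002, 0, 0, 0, 0, -0.0013, 0, 0.0012, 0, -0.0185, 0, 0, -0.0013, 0, 0.0012, 0, -0.0185, 0, 0, -0.0013, 0, 0.0012, 0, -0.0185, 0, 0, -0.0013, 0, 0.0012, 0, -0.0185, 0, 0, 0, 0, 0, 0, 0, 0])

```text
clock: 11.5
eef_pos: [0.5042, 0.1522, -0.0224]
orientation: [0.993, 0.117, 0.0, 0.0]
ft_force: [8.8, 3.1, 3.8]
finger_gap: 0.0594
gripper_force: 64.9
```

Run:
```python
from h import *
pl(0,.0402,0)
```

```text
t 11.5 pos [ 0.5042  0.1522 -0.0224] F [8.77 3.07 3.84] gap 0.059353941208550004 64.9405825138092 
turn [0.0005 0.     0.0003] shift(now) [0.0136 0.0004 0.0002] shift(turned) [0.0136 0.0004 0.0002]
plaque now x,y,z -0.0136 0.0004 0.0404 tilt -0.0 F axial 9.25 Fn 0.95 Fz 3.84
```

apply_moves(steps=[0, 0.0025, 0, -0.0003, 0, 0, 0, 0, 0.0025, 0, 0, 0, 0, 0, 0, 0.0025, 0, 0, 0, 0, 0, 0, 0.0025, 0, 0, 0, 0, 0, 0, 0.0025, 0, 0, 0, 0, 0, 0, 0, 0, 0, 0, 0, 0, 0, 0, 0, 0, 0, 0, 0])

```text
clock: 12.2
eef_pos: [0.5135, 0.1545, -0.0229]
orientation: [0.993, 0.117, -0.002, 0.001]
ft_force: [2.4, 1.0, 6.2]
finger_gap: 0.0591
gripper_force: 65.1
```

```bash
cat >> h.py <<'E'
def jaws():
    im,d=snap('side'); P=cloud('side',d)
    Q=P[180:290,180:340].reshape(-1,3); a=np.radians(YAW); u=np.array([np.cos(a),np.sin(a)])
    e=Q[:,:2]-C; x=e@u; y=e@[-u[1],u[0]]
    k=(abs(y)<.028)&(Q[:,2]>.0525)&(Q[:,2]<.06)&(abs(x)>.045)&(abs(x)<.11)
    for s in(-1,1): print(s,np.percentile(x[k&(x*s>0)],[3,50,97]).round(4),(k&(x*s>0)).sum())
    return im,P
E
python3 - <<'E'
from h import *
pl(0,.0402,0); jaws()
E
```

```text
t 12.2 pos [ 0.5135  0.1545 -0.0229] F [2.44 1.04 6.22] gap 0.0591138121674945 65.10495901107788 
turn [0.0006 0.004  0.0002] shift(now) [ 0.004   0.0005 -0.0003] shift(turned) [ 0.004   0.0005 -0.0003]
plaque now x,y,z -0.0037 0.0005 0.0399 tilt -0.23 F axial 2.62 Fn 0.44 Fz 6.22
-1 [-0.0813 -0.0726 -0.0632] 116
1 [0.057  0.0673 0.0756] 70
```

apply_moves(steps=[0, 0, 0, -0.0006, 0, 0.003, 0, 0, 0.0017, 0, 0, 0, 0, 0, 0, 0.0017, 0, 0, 0, 0, 0, 0, 0, 0, 0, 0, 0, 0, 0, 0, 0, 0, 0, 0, 0])

```text
clock: 12.75
eef_pos: [0.5163, 0.1552, -0.0227]
orientation: [0.993, 0.117, -0.001, 0.0]
ft_force: [0.2, -1.0, -1.4]
finger_gap: 0.0584
gripper_force: 64.9
```

Run:
```python
from h import *
pl(0,.0402,0); jaws()
```

```text
t 12.75 pos [ 0.5163  0.1552 -0.0227] F [ 0.25 -0.99 -1.38] gap 0.058441589515243426 64.92146730422974 
turn [0.0005 0.0022 0.0002] shift(now) [ 0.0012  0.0005 -0.0001] shift(turned) [ 0.0012  0.0005 -0.0001]
plaque now x,y,z -0.001 0.0005 0.0401 tilt -0.13 F axial 0.01 Fn -1.02 Fz -1.38
-1 [-0.079  -0.0708 -0.0608] 118
1 [0.0596 0.0702 0.0783] 72
```

The axial force is zero and the jaws are symmetric, so the plaque is balanced. Releasing and retreating.

apply_moves(steps=[0.75, 0, 0, 0, 0, 0, 0, 1, 0, 0, 0, 0, 0, 0, 1, 0, 0, 0, 0, 0, 0, 1, 0, 0, 0, 0, 0, 0, 1, 0, 0, 0, 0, 0, 0, 1, 0, 0, -0.01, 0, 0, 0, 1, 0, 0, -0.02, 0, 0, 0, 1, 0, 0, -0.03, 0, 0, 0, 1, 0, 0, -0.03, 0, 0, 0, 1, 0, 0, -0.03, 0, 0, 0, 1, 0, 0, 0, 0, 0, 0, 1, 0, 0, 0, 0, 0, 0])

```text
clock: 14.0
eef_pos: [0.5176, 0.1556, 0.0986]
orientation: [0.993, 0.117, 0.0, 0.0]
ft_force: [0.7, 0.6, 0.0]
finger_gap: 0.0855
gripper_force: 0.0
```

Run:
```python
from h import *
pl(0,.0402,0); im,P=jaws()
e=P[...,:2]-C; m=(im.max(-1)>130)&(np.hypot(e[...,0],e[...,1])<.08)&(P[...,2]>.044)&(P[...,2]<.0525); Q=P[m]
a=np.radians(YAW); u=np.array([np.cos(a),np.sin(a)]); x=(Q[:,:2]-C)@u; y=(Q[:,:2]-C)@[-u[1],u[0]]
k=(abs(x)<.05); print('plane',np.linalg.lstsq(np.c_[x,y,np.ones(len(x))][k],Q[k,2],rcond=None)[0].round(4),'y',np.percentile(y[k],[2,98]).round(4))
cv2.imwrite('pics/side9.png',cv2.resize(im[180:290,180:340],None,fx=4.5,fy=4.5,interpolation=cv2.INTER_CUBIC)[:,:,::-1])
```

```text
t 14.0 pos [0.5176 0.1556 0.0986] F [0.69 0.64 0.03] gap 0.08547293263442717 0.0 
turn [ 0.0006 -0.0009  0.0002] shift(now) [-0.0003  0.0005  0.1212] shift(turned) [-0.0002  0.0005  0.1212]
plaque now x,y,z 0.0001 0.0006 0.1614 tilt 0.05 F axial 0.82 Fn 0.46 Fz 0.03
-1 [-0.0782 -0.0696 -0.0592] 122
1 [0.0602 0.0687 0.0791] 99
plane [-0.0016 -0.018   0.0487] y [-0.0275  0.0317]
```

```bash
python3 -c "
from h import *
print(ctrl.close_job())"
```

```text
the job is handed in; nothing more can be done
None
```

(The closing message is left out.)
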